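Push the jammed stopper out of the dish rack's drain spout

TASK

A steel bottle stopper is jammed inside the drain spout of the dish rack's drip tray, behind the spout's rubber lip. Take the rolling pin off its rest, feel it straight into the spout's open mouth over the sink and push the stopper right through into the tray with a gentle steady push, giving the lip time to yield, so that the thin spout is not strained and the tray is not shoved back under the rack; then draw the pin out and lay it back in the notches of its rest. Leave the stopper lying in the tray, and do not disturb the pitcher, bowl, lunch box or fork.

Things in the scene. Friction and masses are not known exactly. Their poses are not given: they have to be found in the camera images.
- pin_mid (a point): Middle of the rolling pin: a plain beech rod, 300 mm long, 22 mm in diameter, both ends flat and alike, about 80 g. It lies level in the two notches of its rest. This point is on the pin's axis, half-way along; the x axis runs along the pin (the pin may have rolled, so y and z turn with it).
- pin_end_a (a point): Centre of the pin's end face on its +x side, 150 mm from the middle.
- pin_end_b (a point): Centre of the pin's end face on its -x side, 150 mm from the middle.
- rest: Dark wooden rolling-pin rest, fixed: base 190 x 75 x 12 mm, two uprights 14 mm thick and 150 mm apart, tops 64 mm above the counter, each with an open 90 degree V notch 34 mm wide at the top; the pin lies in them along the rest's x axis, free to be gripped between them. Origin on the counter under the centre; a pin lying in both notches has its axis 62 mm above it.
- mouth (a point): Drain spout of the drip tray: a thin straight level steel tube, outside 31 mm (rim at the mouth 37 mm), bore 25 mm (1.5 mm clear round the pin, no lead-in), standing out 95 mm over the sink. This point: centre of the open mouth, 35 mm above the counter; x runs along the bore into the tray, z up. The bore ends 99 mm from the mouth. Over 25 N from the pin strains it. Moves with the tray.
- inlet (a point): Inner end of the spout's bore, on its axis, in the plane of the inside of the tray's front wall. A rubber lip seal stands 2 mm into the bore on both sides from 81 to 91 mm from the mouth. It yields slowly: a steady push of 10 N eases the stopper past it in 2 to 5 s, quicker pushing only raises the force. Afterwards it stays spread, clear of the pin.
- stopper_mid (a point): Centre of the jammed bottle stopper: a steel cylinder with black rings, 24.4 mm in diameter, 36 mm long, 90 g, its y axis along its length. It starts inside the bore, its centre 42 to 62 mm from the mouth, so its far end meets the lip after 2 to 22 mm of travel. In the plain bore it drags with 2 to 6 N. Once out it lies on the tray floor.
- tray: White pull-out drip tray, standing pulled out 70 mm in front of the chrome rack, 330 mm wide, 270 mm long; walls 4 mm thick, tops 56 mm above the counter, floor 22 mm above the counter, level with the bottom of the bore. It carries the spout. It sits on plain runners: a push over 14 N along the bore slides it back under the rack (+x). Origin on the counter under its centre; axes as at the mouth.
- pitcher: Glass pitcher with a handle, 108 mm in diameter, 200 mm tall, standing on the counter behind the sink; origin at the centre of its foot.
- bowl: Blue ceramic bowl, 130 mm in diameter, 60 mm tall, on the rack's lower tier; origin at the centre of its foot.
- lunch_box: Green plastic lunch box with a white lid, 176 x 126 x 62 mm, on the rack's upper tier; origin at the centre of its underside.
- fork: Stainless steel fork, 205 mm long, lying on the counter to the left; origin on its underside in the handle half, x axis towards the tines.

How it is judged:
By the outcome, as a careful person would: the job done as asked, in the order asked, and still so for the second after the job is handed in, with the robot touching nothing.
It also fails if it takes over 64 s, if anything falls off the work surface, if the arm or the gripper's body presses on something with over 40 N, if the wrist force passes 120 N, or if a joint passes its speed limit or range.

ROBOT

A 7-joint arm with a two-finger parallel gripper is mounted at the origin on the work surface. World frame = base frame: x ahead of the robot, y to its left, z up, the work surface at z = 0. Lengths are in m, angles in rad, forces in N, time in s.
With the tool pointing down it reaches from about 0.4 to 0.75 m from the base axis. Payload 19.5 kg.
Tool frame: the origin (TCP) lies midway between the tips of the shut fingers; the grasp point (between the pads) lies 19 mm behind it (pinch_z is the distance from the TCP to the grasp point, in m); z points along the fingers, y is the line along which they close (so a half turn about z gives the same grasp; the last joint's range is limited). The gripper opens to 85 mm and grips with 20 to 120 N. Pads are 22 mm wide; open, the fingers measure 114 mm over their backs; the gripper's body (76 mm by 85 mm) begins 54 mm behind the grasp point. The pads swing forward as they close: fully open they stand 13 mm farther back than shut.
Start: joints at [1.114, 0.707, -0.028, 1.485, 0.022, 0.951, -0.075], TCP at [0.232, -0.526, 0.231] pointing down, gripper open.
Joint ranges: [-2.71, 2.71], [-0.32, 2.16], [-1.57, 1.52], [0, 2.45], [-1.46, 4.6], [0, 2.02], [-2.83, 2.83]. Speed limits (rad/s): [1.89, 1.89, 2.57, 2.57, 3.01, 3.01, 3.01].

INTERFACE

Orientations are given as a rotation vector (axis times angle).
In Python, from rig import state, grab_frame, finish_job, pinch_z gives the robot as it stands.
- The arm moves only by the shell command python3 -m creep 'ROWS'. ROWS is JSON, a list that holds one entry, the list of rows, each a list of 7 numbers: the turn, a rotation vector about the tool's x, y, z in degrees, then the shift along the tool's x, y, z in m, then the closure in counts, from 0 (fully open) to 255 (shut). A call has 1 to 20 rows; each row is the pose to reach, as a shift and turn from the pose commanded when the call began, along the tool's axes at that moment; what a row does not reach only later rows make up. A row lasts 1/8 s, in which the tool goes at most 62.5 mm and 10.7 degrees, less where a joint would pass 70% of its speed; a pose out of reach is approached as far as the arm can. A call with a gripper value outside its range is refused whole. The fingers move at their own pace and stop on an object; the grip force is fixed at half the most. Time passes only in rows, so rows that repeat a pose let the fingers close. It gives the time, the measured TCP pose, the force, the opening and the grip force at its end, in the units of the state.
- state(): the state, without advancing time (a new reading comes with each control period).
- grab_frame(name): name is "scene" or "top" or "wrist"; returns a dict with "frame" (400x640x3 uint8, red, green, blue), "z_map" (400x640 float32, m along the optical axis (not along the pixel's ray), 0 where there is no reading), "mtx" (3x3 intrinsics, pixels), "rvec" (rotation vector, rad) and "tvec" (3), from world to camera coordinates, as OpenCV has them; the wrist camera has in their place "mount" (4x4, takes a point from camera to tool coordinates, whose origin is the TCP and whose axes are the flange's). Camera axes: x right, y down, z forward; pixel columns grow to the right and rows downward; lengths in m; the calibration is good to about 2 mm. A picture is of the moment at which its call begins: read the wrist's pose just before it.
- finish_job(): hands the job in; it is judged then, once.
The state is a dict: "time_s": time; "joint_positions": joint angles; "qd": joint speeds; "joint_torque": joint torques, N m; "tool_pos": TCP position; "orientation": TCP orientation; "force": force on the tool from outside, world axes, zero at the start; "moment": the same for the moment, N m; "grip_width": finger opening in m; "grip_force": force on a finger pad.
Only numpy, scipy, OpenCV 4.12 (cv2) and the standard library are available. Lean on these libraries where they do the work, as an engineer would, in place of code of your own. Each camera call takes 0.05 s, during which the arm holds its last target. There are 200 camera calls.

## Working session

There is one attempt and no reset: what is moved stays moved. The work goes in short steps, Python scripts to look and compute and a shell command to move; the robot and the scene stay as the last step left them, time stands still between calls to the robot, and variables do not carry over. Pictures are saved under pics/ and viewed, at most 10 in all, crops included, and the job is handed in when it is done.

```bash
mkdir -p pics; ls
cat > h.py <<'E'
import numpy as np, cv2
from rig import state, grab_frame, finish_job, pinch_z
from scipy.spatial.transform import Rotation as R
def cam(name):
    s=state(); f=grab_frame(name)
    if name=='wrist':
        T=np.eye(4);T[:3,:3]=R.from_rotvec(s['orientation']).as_matrix();T[:3,3]=s['tool_pos']
        M=T@np.array(f['mount'])
    else:
        W=np.eye(4);W[:3,:3]=cv2.Rodrigues(np.array(f['rvec'],float))[0];W[:3,3]=np.ravel(f['tvec']);M=np.linalg.inv(W)
    K=np.array(f['mtx']);z=f['z_map'];v,u=np.mgrid[:400,:640]
    P=np.stack([(u-K[0,2])/K[0,0]*z,(v-K[1,2])/K[1,1]*z,z],-1)@M[:3,:3].T+M[:3,3]
    P[z==0]=np.nan
    return f,P
def save(f,n,crop=None,k=1):
    im=f['frame'][:,:,::-1]
    if crop: im=im[crop[1]:crop[3],crop[0]:crop[2]]
    cv2.imwrite('pics/'+n,cv2.resize(im,None,fx=k,fy=k,interpolation=cv2.INTER_CUBIC))
E
python3 - <<'E'
from h import *
print(state(),pinch_z)
a,_=cam('scene');b,_=cam('top')
save(a,'s0.png');save(b,'t0.png')
E
```

```text
pics
{'time_s': 0.0, 'joint_positions': array([ 1.11427244,  0.70710498, -0.02761378,  1.48500317,  0.02204092,
        0.9509121 , -0.07549752]), 'qd': array([ 0.00026744, -0.00086742, -0.0005294 ,  0.00060054,  0.00021415,
        0.00094236,  0.00121719]), 'joint_torque': array([-2.73757651e-04, -8.83220315e+01,  1.23446871e+00, -2.36169004e+01,
        1.67961151e-02,  6.53619063e-03,  6.91200808e-05]), 'tool_pos': array([ 0.23161999, -0.52599003,  0.23082539]), 'orientation': array([-3.07319184e+00, -6.46755780e-01,  4.74153661e-04]), 'force': array([-0.65314828, -0.59536395, -0.31714702]), 'moment': array([-0.0171683 ,  0.00732837,  0.01685755]), 'grip_force': 0.0, 'grip_width': 0.08564901291362817} 0.0187
```

View pics/s0.png

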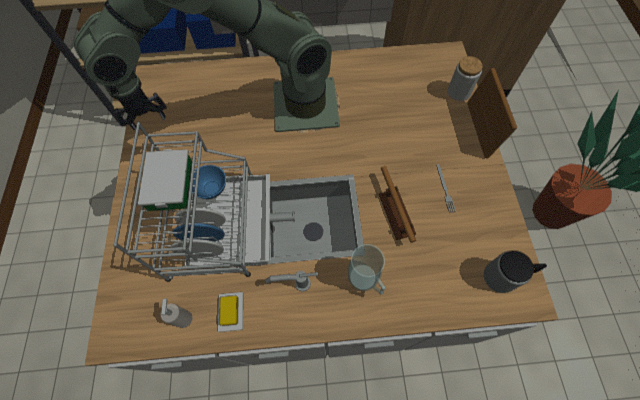

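View pics/t0.png

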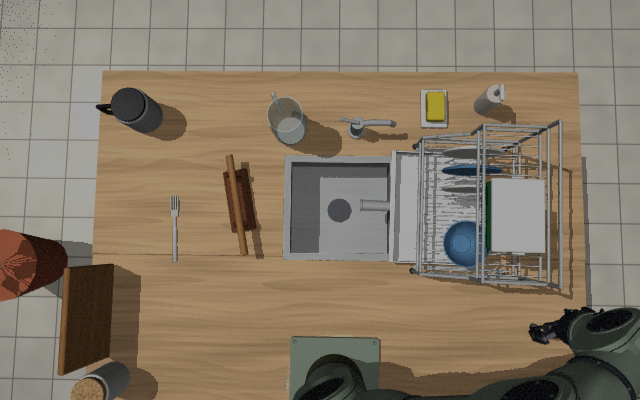

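The top view shows the pin on its rest at about (237,205). The spout's mouth is near (361,206), with its bore running right into the tray, and the sink lies between them. The robot base is at the bottom. Next I'll measure these from depth.

Run:
```python
from h import *
np.set_printoptions(precision=4,suppress=True)
f,P=cam('top')
print('base-ish',P[380,200],P[205,340])
# pin: z>0.064 near
reg=np.zeros((400,640),bool);reg[150:262,215:262]=1
m=reg&(P[...,2]>.0655)&(P[...,2]<.09)
q=P[m];c=q.mean(0);d=np.linalg.svd(q-c,full_matrices=0)[2][0]
t=(q-c)@d;print('pin',len(q),c,d,t.min(),t.max(),(c+d*(t.min()+t.max())/2), 'zmax',np.percentile(q[:,2],[50,90,99]))
print('rest hts',[P[v,u] for v,u in((185,230),(215,250),(200,238))])
reg[:]=0;reg[196:216,352:396]=1
m=reg&(P[...,2]>.03)&(P[...,2]<.07)
q=P[m];print('spout',len(q))
for y in np.arange(q[:,1].min(),q[:,1].max(),.008):
    s=q[(q[:,1]>=y)&(q[:,1]<y+.008)]
    if len(s):print(round(y,4),len(s),s[:,0].min(),s[:,0].max(),s[:,2].max(), s[np.argmax(s[:,2])])
# tray front wall
reg[:]=0;reg[150:265,384:400]=1
m=reg&(P[...,2]>.045)&(P[...,2]<.065);q=P[m]
for x in np.arange(.2,.8,.04):
    s=q[abs(q[:,0]-x)<.01]
    if len(s):print('wall',round(x,3),s[:,1].max(),s[:,1].min(),s[:,2].mean())
print('wallx',q[:,0].min(),q[:,0].max())
f,P=cam('scene')
reg[:]=0;reg[160:245,370:420]=1
m=reg&(P[...,2]>.0655)&(P[...,2]<.09);q=P[m];c=q.mean(0);d=np.linalg.svd(q-c,full_matrices=0)[2][0];t=(q-c)@d
print('pin scene',len(q),c+d*(t.min()+t.max())/2,d,np.ptp(t))
reg[:]=0;reg[205:228,268:300]=1
m=reg&(P[...,2]>.03)&(P[...,2]<.07);q=P[m];print('spout scene',len(q),q[:,0].min(),q[:,0].max(),q[:,1].max())
```

```text
base-ish [-0.0018  0.3991 -0.0002] [ 0.5375 -0.0173 -0.1419]
pin 685 [0.5205 0.2913 0.0719] [-0.9831 -0.1833  0.0002] -0.1500918187342048 0.1488534070083857 [0.5211 0.2914 0.0719] zmax [0.0717 0.0761 0.0791]
rest hts [array([0.5788, 0.3135, 0.062 ]), array([0.4928, 0.2601, 0.0126]), array([0.5337, 0.2864, 0.0716])]
spout 401
-0.1725 57 0.49533112537372986 0.5517275705432974 0.06976407963965703 [ 0.5038 -0.1705  0.0698]
-0.1645 51 0.4955419691782733 0.5512763602251924 0.06620968468510591 [ 0.5156 -0.1594  0.0662]
-0.1565 30 0.5084691638957168 0.5379666460987886 0.05659316247537571 [ 0.525  -0.1518  0.0566]
-0.1485 29 0.5109035150026191 0.5381481623276211 0.05624817294386708 [ 0.519  -0.1459  0.0562]
-0.1405 23 0.5108511692802686 0.5379151264051787 0.056110025792928564 [ 0.5278 -0.1371  0.0561]
-0.1325 28 0.5106831420485781 0.5376808669169336 0.055562661332075436 [ 0.5218 -0.1254  0.0556]
-0.1245 30 0.5104936581344306 0.5376700361499817 0.05462655698775776 [ 0.5306 -0.1167  0.0546]
-0.1165 26 0.5107993717849643 0.5408481709318823 0.05593975569976428 [ 0.5186 -0.1107  0.0559]
-0.1085 28
[... 607 characters left out ...]
49
wall 0.44 -0.15678874102254547 -0.16914650184802738 0.05974588195288791
wall 0.48 -0.1568578961213054 -0.1722924529137272 0.06120342535588318
wall 0.52 -0.14309844178250242 -0.1723277893306031 0.055146291353426545
wall 0.56 -0.15961514904161217 -0.1722563472128193 0.0604562069596781
wall 0.6 -0.16258438701667577 -0.175398054201249 0.059929549139931856
wall 0.64 -0.1626825945554955 -0.1753626460099551 0.06134001169280101
wall 0.68 -0.16342906764472542 -0.18782820164292846 0.058021502604619385
wallx 0.35864247992646897 0.6895312531718893
pin scene 442 [0.5183 0.2914 0.0713] [ 0.9828  0.1847 -0.0029] 0.3010589576750108
spout scene 260 0.48395785035163597 0.56938214830826 -0.07285663975386857
```

```bash
cat >> h.py <<'E'
def plan(p,ydeg):
    "row turn z (deg) and shift for TCP to p, tool down with tool-y at yaw ydeg"
    s=state();Rm=R.from_rotvec(s['orientation']).as_matrix()
    a=np.radians(ydeg);y=np.array([np.cos(a),np.sin(a),0]);z=np.array([0,0,-1.]);x=np.cross(y,z)
    T=np.stack([x,y,z],1);tv=np.degrees(R.from_matrix(Rm.T@T).as_rotvec())
    print('t',round(s['time_s'],2),'turn',tv.round(2),'shift',(Rm.T@(np.array(p)-s['tool_pos'])).round(4),'from',s['tool_pos'].round(4))
E
python3 - <<'E'
from h import *
f,P=cam('top')
reg=P[120:290,405:565];print('rack z',np.nanpercentile(reg[...,2],[50,90,99,100]))
print('faucet',np.nanmax(P[110:140,335:398,2]),'pitcher',np.nanmax(P[90:145,265:305,2]))
plan([.232,-.526,.45],-66.2)
plan([.521,.291,.25],100.6)
E
```

```text
rack z [0.08443123 0.32071195 0.36452408 0.3706479 ]
faucet 0.13546496114174467 pitcher 0.2068180108814084
t 0.25 turn [-0.03  0.   -0.03] shift [ 3.000e-04 -1.000e-04 -2.189e-01] from [ 0.2317 -0.5261  0.2311]
t 0.25 turn [-1.0000e-02 -4.0000e-02 -1.6683e+02] shift [ 0.5941 -0.6312 -0.0186] from [ 0.2317 -0.5261  0.2311]
```

```bash
python3 -m creep '[[[0,0,0,0,0,-0.06,0],[0,0,0,0,0,-0.12,0],[0,0,0,0,0,-0.18,0],[0,0,0,0,0,-0.23,0],[0,0,-10,0.04,-0.036,-0.23,0],[0,0,-20,0.08,-0.072,-0.23,0],[0,0,-30,0.12,-0.108,-0.23,0],[0,0,-40,0.16,-0.144,-0.23,0],[0,0,-50,0.2,-0.18,-0.23,0],[0,0,-60,0.24,-0.216,-0.23,0],[0,0,-70,0.28,-0.252,-0.23,0],[0,0,-80,0.32,-0.288,-0.23,0],[0,0,-90,0.343,-0.308,-0.23,0],[0,0,-100,0.39,-0.37,-0.2,0],[0,0,-110,0.44,-0.43,-0.16,0],[0,0,-120,0.48,-0.48,-0.12,0],[0,0,-130,0.52,-0.53,-0.08,0],[0,0,-140,0.56,-0.58,-0.05,0],[0,0,-150,0.594,-0.631,-0.03,0],[0,0,-160,0.594,-0.631,-0.02,0]]]'
python3 - <<'E'
from h import *
plan([.521,.291,.25],100.6)
E
```

```text
time_s: 2.75
tool_pos: [0.517, 0.2729, 0.262]
orientation: [-0.112, 3.139, 0.0]
force: [0.6, -0.1, 0.3]
grip_width: 0.0856
grip_force: 0.0
t 2.75 turn [ 0.01  0.03 -6.53] shift [-0.0053  0.0177  0.012 ] from [0.517  0.2729 0.262 ]
```

```bash
python3 -m creep '[[[0,0,-6.5,-0.005,0.018,0.03,0],[0,0,-6.5,-0.005,0.018,0.03,0],[0,0,-6.5,-0.005,0.018,0.03,0]]]'
python3 - <<'E'
from h import *
np.set_printoptions(precision=4,suppress=True)
f,P=cam('wrist');save(f,'w1.png')
m=(P[...,2]>.0655)&(P[...,2]<.078)&(abs(P[...,0]-.52)<.17)&(abs(P[...,1]-.29)<.06)
q=P[m];c=q.mean(0);d=np.linalg.svd(q-c,full_matrices=0)[2][0];t=(q-c)@d
print(len(q),c+d*(t.min()+t.max())/2,d,np.ptp(t),np.percentile(q[:,2],[1,50,99,100]),np.degrees(np.arctan2(d[1],d[0])))
plan([.52,.2914,.0433],100.6)
E
```

```text
time_s: 3.12
tool_pos: [0.5208, 0.2887, 0.2338]
orientation: [-0.277, 3.129, 0.0]
force: [-0.5, -0.6, 0.8]
grip_width: 0.0859
grip_force: 0.0
6733 [0.5207 0.2934 0.0716] [0.9828 0.1848 0.0001] 0.29923480642984013 [0.0661 0.0722 0.0747 0.076 ] 10.647515906093714
t 3.17 turn [ 0.01  0.08 -0.5 ] shift [0.0007 0.0029 0.1908] from [0.5209 0.2886 0.2341]
```

View pics/w1.png

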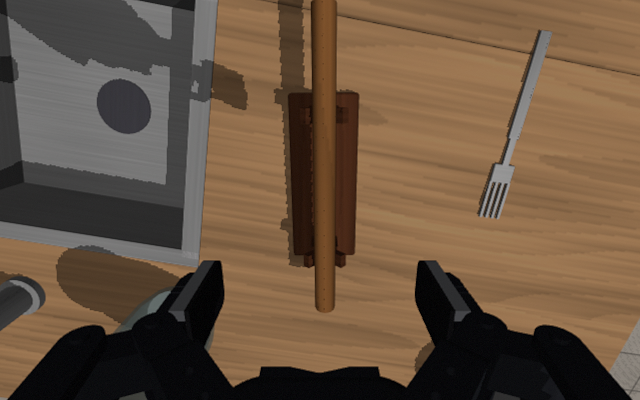

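The picture shows the pin running vertically near column 323, above the rest, midway between the open fingers. The fork is well to the right.

```bash
python3 -m creep '[[[0,0,-0.2,0,0.002,0.05,0],[0,0,-0.2,0,0.002,0.1,0],[0,0,-0.2,0,0.002,0.14,0],[0,0,-0.2,0,0.002,0.14,0],[0,0,-0.2,0,0.002,0.14,0]]]'
python3 - <<'E'
from h import *
plan([.521,.2922,.0433],100.64)
E
```

```text
time_s: 3.8
tool_pos: [0.521, 0.2915, 0.0951]
orientation: [-0.284, 3.126, 0.002]
force: [-0.0, -0.2, 0.9]
grip_width: 0.0855
grip_force: 0.0
t 3.8 turn [ 0.06  0.14 -0.25] shift [-0.      0.0006  0.0518] from [0.521  0.2915 0.0951]
```

```bash
python3 -m creep '[[[0,0,-0.2,0,0.0005,0.025,0],[0,0,-0.2,0,0.0005,0.05,0],[0,0,-0.2,0,0.0005,0.05,0],[0,0,-0.2,0,0.0005,0.05,255],[0,0,-0.2,0,0.0005,0.05,255],[0,0,-0.2,0,0.0005,0.05,255],[0,0,-0.2,0,0.0005,0.05,255],[0,0,-0.2,0,0.0005,0.05,255],[0,0,-0.2,0,0.0005,0.05,255],[0,0,-0.2,0,0.0005,0.05,255]]]'
python3 -c "from h import *;plan([.521,.2922,.0433],100.64)"
```

```text
time_s: 5.05
tool_pos: [0.52, 0.2933, 0.0437]
orientation: [-0.293, 3.127, 0.004]
force: [-1.8, 5.4, 5.6]
grip_width: 0.0205
grip_force: 58.6
t 5.05 turn [0.16 0.07 0.06] shift [-0.0008 -0.0013  0.0004] from [0.52   0.2933 0.0437]
```

```bash
python3 -m creep '[[[0,0,0,0,0,-0.02,255],[0,0,0,0,0,-0.06,255],[0,0,0,0,0,-0.11,255],[0,0,0,0,0,-0.16,255],[0,0,8,0,0,-0.2,255],[0,0,16,0.002,-0.015,-0.21,255],[0,0,24,0.004,-0.03,-0.21,255],[0,0,32,0.006,-0.045,-0.21,255],[0,0,40,0.008,-0.06,-0.21,255],[0,0,48,0.01,-0.075,-0.21,255],[0,0,56,0.012,-0.09,-0.21,255],[0,0,64,0.014,-0.105,-0.21,255],[0,0,72,0.016,-0.12,-0.21,255],[0,0,80,0.018,-0.135,-0.2,255],[0,0,87,0.02,-0.15,-0.18,255],[0,0,94,0.022,-0.165,-0.15,255],[0,0,98,0.023,-0.175,-0.12,255],[0,0,102,0.023,-0.184,-0.09,255],[0,0,102,0.023,-0.184,-0.09,255],[0,0,102,0.023,-0.184,-0.09,255]]]'
python3 - <<'E'
from h import *
np.set_printoptions(precision=4,suppress=True)
plan([.531,.108,.0167],-1.5)
f,P=cam('top')
save(f,'t1.png',(270,140,430,270),5)
f,P=cam('scene')
save(f,'s1.png',(230,160,370,280),5)
f,P=cam('wrist')
print(state()['joint_positions'])
E
```

```text
time_s: 7.55
tool_pos: [0.5318, 0.1074, 0.1344]
orientation: [2.245, 2.198, 0.003]
force: [1.1, -0.6, -0.8]
grip_width: 0.0199
grip_force: 58.7
t 7.55 turn [ 0.07 -0.06  0.28] shift [ 0.0005 -0.001   0.1177] from [0.5318 0.1074 0.1344]
[-0.1216  0.8004 -0.2571  1.7182  0.3015  0.6603 -0.5654]
```

View pics/t1.png

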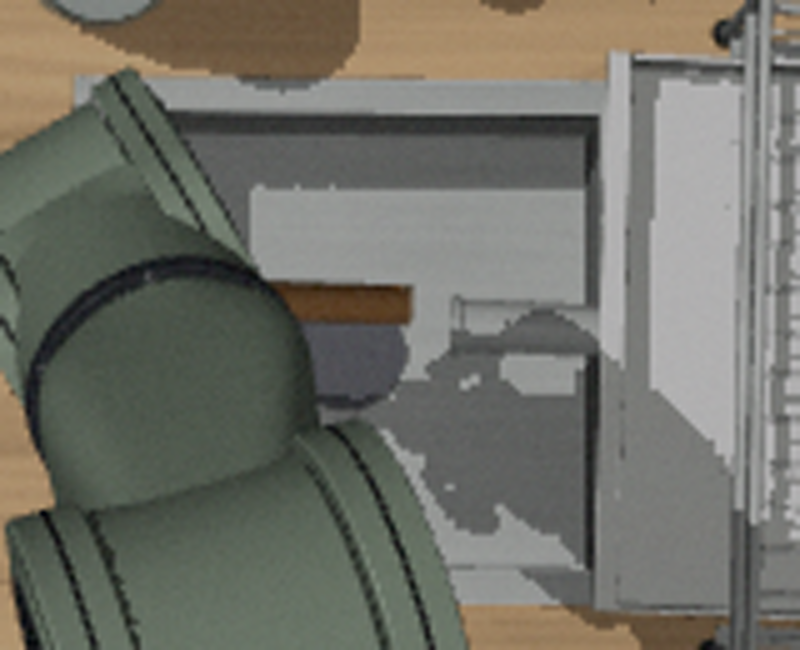

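The crop shows the pin tip at (412,304) and the mouth at (455,325), both in the sink area. The pin is roughly parallel to the spout. I'll lower it to bore height and compare the two in the same images.

```bash
python3 -m creep '[[[0,0,0.2,0,0,0.04,255],[0,0,0.2,0,0,0.08,255],[0,0,0.2,0,0,0.105,255],[0,0,0.2,0,0,0.117,255],[0,0,0.2,0,0,0.117,255],[0,0,0.2,0,0,0.117,255]]]'
python3 - <<'E'
from h import *
np.set_printoptions(precision=4,suppress=True)
plan([.531,.108,.0167],-1.5)
f,P=cam('top')
save(f,'t2.png',(320,185,400,225),10)
g=cv2.cvtColor(f['frame'],cv2.COLOR_RGB2GRAY)
np.save('g_top.npy',g)
K=np.array(f['mtx']);Rw=cv2.Rodrigues(np.array(f['rvec'],float))[0];print(K,Rw,f['tvec'])
# depth profiles: tops per column, x extents at z>.025
for c in range(330,396,3):
    col=P[190:222,c];m=(col[:,2]>.022)&(col[:,2]<.06)
    if m.any():
        q=col[m];print(c,m.sum(),'y %.4f x %.4f..%.4f mid %.4f z %.4f'%(np.median(q[:,1]),q[:,0].min(),q[:,0].max(),(q[:,0].min()+q[:,0].max())/2,q[:,2].max()))
# front wall line
reg=np.zeros((400,640),bool);reg[150:265,384:400]=1
m=reg&(P[...,2]>.045)&(P[...,2]<.062);
xs,ys=[],[]
for r in range(158,262):
    q=P[r][m[r]]
    if len(q) and not 198<r<215: xs.append(q[0,0]);ys.append(q[:,1].max())
p=np.polyfit(xs,ys,1);res=np.array(ys)-np.polyval(p,xs);k=abs(res)<.004;p=np.polyfit(np.array(xs)[k],np.array(ys)[k],1)
print('wall slope deg',np.degrees(np.arctan(p[0])),len(xs),k.sum(),'y at .526',np.polyval(p,.526))
f,P=cam('scene');save(f,'s2.png',(250,185,330,245),10)
E
```

```text
time_s: 8.45
tool_pos: [0.532, 0.1069, 0.0169]
orientation: [2.25, 2.191, 0.002]
force: [0.3, -0.5, -1.6]
grip_width: 0.0203
grip_force: 58.8
t 8.45 turn [ 0.08 -0.03 -0.03] shift [ 0.0011 -0.0011  0.0002] from [0.532  0.1069 0.0169]
[[468.1475   0.     319.4684]
 [  0.     468.1475 194.365 ]
 [  0.       0.       1.    ]] [[ 0.0129 -0.9996 -0.0235]
 [-0.9956 -0.0107 -0.0931]
 [ 0.0929  0.0246 -0.9954]] [0.0417 0.5576 1.3902]
333 1 y 0.0073 x 0.5391..0.5391 mid 0.5391 z 0.0427
336 8 y -0.0017 x 0.5186..0.5393 mid 0.5290 z 0.0490
339 8 y -0.0107 x 0.5190..0.5396 mid 0.5293 z 0.0518
342 7 y -0.0196 x 0.5190..0.5363 mid 0.5277 z 0.0460
345 6 y -0.0285 x 0.5190..0.5367 mid 0.5278 z 0.0497
348 7 y -0.0374 x 0.5188..0.5365 mid 0.5277 z 0.0480
360 9 y -0.0742 x 0.5104..0.5385 mid 0.5244 z 0.0391
363 10 y -0.0817 x 0.5133..0.5400 mid 0.5266 z 0.0518
366 11 y -0.0907 x 0.5107..0.5399 mid 0.5253 z 0.0542
369 11 y -0.0994 x 0.5107..0.5403 mid 0.5255 z 0.0544
372 10 y -0.1086 x 0.5107..0.5372 mid 0.5240 z 0.0543
375 10 y -0.1175 x 0.5109..0.5374 mid 0.5241 z 0.0554
378 10 y -0.1261 x 0.5110..0.5372 mid 0.5241 z 0.0529
381 10 y -0.1350 x 0.5109..0.5375 mid 0.5242 z 0.0543
384 10 y -0.1441 x 0.5114..0.5378 mid 0.5246 z 0.0586
387 11 y -0.1528 x 0.5085..0.5376 mid 0.5231 z 0.0558
390 12 y -0.1604 x 0.4780..0.5694 mid 0.5237 z 0.0596
393 11 y -0.1690 x 0.4780..0.5604 mid 0.5192 z 0.0599
wall slope deg -1.7263965894983977 88 82 y at .526 -0.16086496249794044
```

View pics/t2.png

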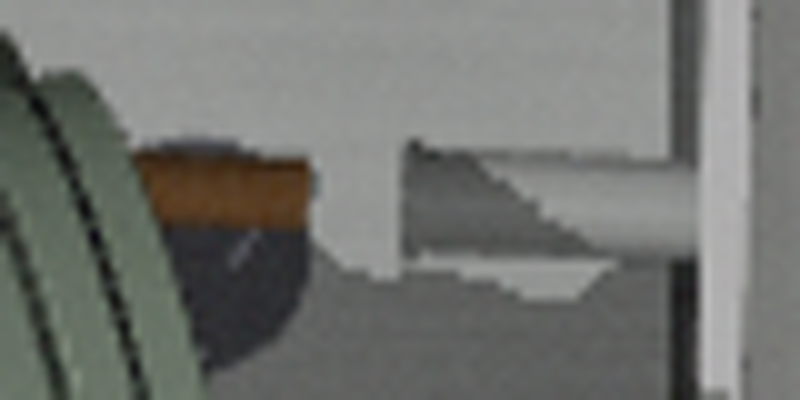

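View pics/s2.png

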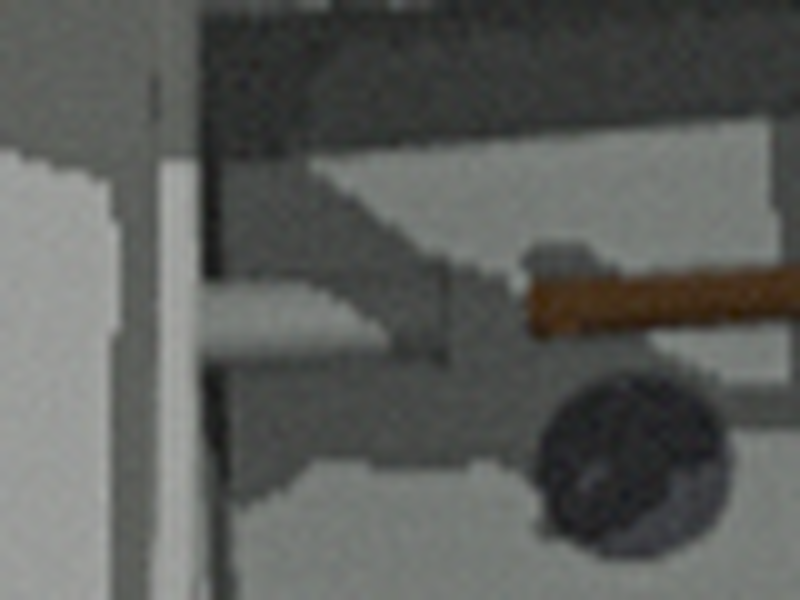

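The top crop shows the pin tip at (310,191) and the mouth rim at (405,203), so the pin sits about 1.2 px too far in +x. The scene crop shows the tip at (528,308) and the mouth at (445,310). I'll refine this to subpixel.

Run:
```python
from h import *
np.set_printoptions(precision=2,suppress=True,linewidth=150)
fs=[cam('top')[0] for _ in range(6)]
F=np.mean([f['frame'].astype(float) for f in fs],0)
f=fs[0];K=np.array(f['mtx']);Rw=cv2.Rodrigues(np.array(f['rvec'],float))[0];t=np.ravel(f['tvec'])
def plane(u,v,z=.035):
    d=Rw.T@np.linalg.solve(K,[u,v,1]);c=-Rw.T@t;return c+d*(z-c[2])/d[2]
g=F.mean(2);rb=F[...,0]-F[...,2]
print('tube cols');
for c in (361,364,367,370,373,376,379,382,385):print(c,g[193:217,c].round(0).astype(int))
print('pin')
A=[]
for c in range(336,350,2):
    p=rb[194:214,c]-np.median(rb[194:214,c]);p[p<p.max()*.1]=0
    ce=(p*np.arange(194,214)).sum()/p.sum();A.append([c,ce,p.sum()/p.max()]);
    w=plane(c,ce);print(c,round(ce,2),round(p.sum()/p.max(),2),w.round(4))
for r in (199,203,206,209):print('row',r,g[r,346:366].astype(int),rb[r,346:358].astype(int))
for c,ce in((364,205),(384,205),(364,206)):print(plane(c,ce))
```

```text
tube cols
361 [145 146 147 147 149 142  62  70  77  82  88  93  94  91  90  88  80  86 124  96  95  94  95  97]
364 [146 146 148 148 149 149 143  87  73  82  88  92  96  93  90  85  81 112 144  95  95  94  94  97]
367 [147 146 147 148 148 149 143  99  73  81  86  91  98  94  92  85  83 114 148 143  94  94  94  97]
370 [148 146 148 148 149 148 143 102 119 128  88  90  99  95  91  86  81 100 148 147 142  94  94  97]
373 [147 146 147 148 148 149 145 112 115 133 141 140 100  96  92  88  82 101 148 147 147 141  92  95]
376 [149 147 148 148 149 149 143 103 112 132 140 144 150 146 136  89  81  92 148 148 147 142  93  95]
379 [149 148 148 148 149 150 146 123 108 129 140 144 147 147 140 131 111  90 147 141  94  94  94  96]
382 [150 148 150 149 150 149 146 121 103 126 138 142 148 148 142 133 115  91  83  94  94  95  94  96]
385 [149 149 149 149 149 150 150 143 101 125 137 141 146 148 142 134 119  96  87  94  95  95  94  96]
pin
336 203.73 6.11 [ 0.53 -0.    0.04]
338 203.8 5.88 [ 0.53 -0.01  0.04]
340 203.9 6.09 [ 0.53 -0.01  0.04]
342 204.0 6.23 [ 0.53 -0.02  0.04]
344 204.11 6.08 [ 0.53 -0.03  0.04]
346 204.12 6.06 [ 0.53 -0.03  0.04]
348 204.05 6.25 [ 0.53 -0.04  0.04]
row 199 [146 146 147 148 149 149 148 148 148 146 147 147 147 146 118  61 120 140 142 142] [0 0 0 0 0 0 0 0 0 0 0 0]
row 203 [ 56  55  55  57  62  98 150 150 149 149 149 148 148 147  94  87  87  87  87  86] [49 50 49 47 46 -1  0  0  0  0  0  0]
row 206 [ 60  57  58  60  84 148 147 147 147 148 147 146 146 146  90  91  92  92  92  93] [50 48 48 48 32  0  0  0  0  0  0  0]
row 209 [ 47  49  47  46  47  98 145 150 151 150 150 149 150 147  80  80  85  80  81  81] [-3 -2 -3 -5 -3  0  0  0  0  0  0 -1]
[ 0.53 -0.09  0.03]
[ 0.53 -0.15  0.03]
[ 0.52 -0.09  0.03]
```

Run:
```python
from h import *
np.set_printoptions(precision=2,suppress=True,linewidth=150)
fs=[cam('top')[0] for _ in range(4)]
F=np.mean([f['frame'].astype(float) for f in fs],0)
for c in (336,339,342,345,348):print(c,'\n',F[197:212,c,0].astype(int),'\n',F[197:212,c,2].astype(int))
```

```text
336 
 [151 144  76  57  64  74  84  89  92  82  61  33  54  84  99] 
 [151 145  81  46  29  30  36  37  39  31  31  35  54  83  97]
339 
 [149 129  76  59  59  76  83  88  90  83  69  47  47  47  47] 
 [150 130  80  50  22  31  31  36  38  33  32  50  50  50  50]
342 
 [151 143  81  66  58  72  83  90  90  86  74  45  52  76  66] 
 [151 144  85  63  24  30  34  39  37  35  36  48  56  82  71]
345 
 [151 149 143  74  54  74  81  86  87  86  77  65  45  46  46] 
 [151 149 143  70  19  30  32  33  34  34  37  64  49  49  49]
348 
 [149 150 148 141  52  70  80  87  87  83  74  45  46  44  43] 
 [151 150 148 141  11  24  32  36  37  33  36  41  49  49  49]
```

Laterally the pin tip and the bore agree to within about 0.5 mm. I'll advance and feel for the mouth.

```bash
python3 -m creep '[[[0,0,0,-0.006,-0.0005,0,255],[0,0,0,-0.012,-0.0005,0,255],[0,0,0,-0.018,-0.0005,0,255],[0,0,0,-0.021,-0.0005,0,255],[0,0,0,-0.023,-0.0005,0,255],[0,0,0,-0.024,-0.0005,0,255],[0,0,0,-0.025,-0.0005,0,255],[0,0,0,-0.026,-0.0005,0,255],[0,0,0,-0.027,-0.0005,0,255],[0,0,0,-0.028,-0.0005,0,255],[0,0,0,-0.029,-0.0005,0,255]]]'
python3 -c "from h import *;plan([.531,.08,.0167],-1.5);print(state()['force'],state()['moment'])"
```

```text
time_s: 10.42
tool_pos: [0.5302, 0.0777, 0.0158]
orientation: [-2.251, -2.191, -0.0]
force: [-0.4, -0.1, -1.6]
grip_width: 0.0205
grip_force: 58.8
t 10.43 turn [-0.   -0.01 -0.04] shift [ 0.0024  0.0007 -0.0009] from [0.5302 0.0777 0.0158]
[-0.44277302 -0.09069524 -1.59869811] [ 0.00073699 -0.00553571  0.01222638]
```

```bash
python3 -m creep '[[[0,0,0,0,0,-0.0009,255],[0,0,0,-0.001,0,-0.0009,255],[0,0,0,-0.002,0,-0.0009,255],[0,0,0,-0.003,0,-0.0009,255],[0,0,0,-0.004,0,-0.0009,255],[0,0,0,-0.004,0,-0.0009,255]]]'
python3 -c "from h import *;plan([.531,.08,.0167],-1.5);print(state()['force'],state()['moment'])"
```

```text
time_s: 11.18
tool_pos: [0.5301, 0.0736, 0.0167]
orientation: [-2.251, -2.191, 0.0]
force: [0.3, -0.4, -0.8]
grip_width: 0.0203
grip_force: 58.8
t 11.18 turn [-0.   -0.   -0.04] shift [0.0064 0.0007 0.    ] from [0.5301 0.0736 0.0167]
[ 0.30571636 -0.3548602  -0.8022986 ] [-0.01586594 -0.03423351  0.00978633]
```

```bash
python3 -m creep '[[[0,0,0,-0.001,0,0,255],[0,0,0,-0.002,0,0,255],[0,0,0,-0.003,0,0,255],[0,0,0,-0.004,0,0,255],[0,0,0,-0.005,0,0,255],[0,0,0,-0.006,0,0,255],[0,0,0,-0.007,0,0,255],[0,0,0,-0.007,0,0,255]]]'
python3 - <<'E'
from h import *
plan([.531,.08,.0167],-1.5);print(state()['force'],state()['moment'])
f,_=cam('top');save(f,'t3.png',(320,185,400,225),8)
E
```

```text
time_s: 12.18
tool_pos: [0.5299, 0.0666, 0.0167]
orientation: [-2.251, -2.191, -0.0]
force: [0.6, 0.7, -0.3]
grip_width: 0.0204
grip_force: 58.8
t 12.18 turn [-0.   -0.   -0.04] shift [0.0134 0.0007 0.    ] from [0.5299 0.0666 0.0167]
[ 0.61697266  0.69277918 -0.27639407] [-0.01612303  0.00717102  0.00376099]
```

View pics/t3.png

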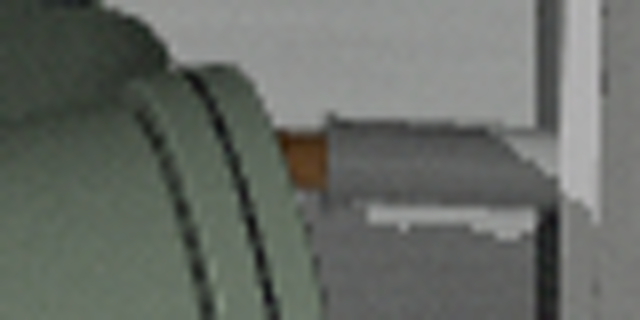

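The crop shows the pin entering the mouth at about (328,160). The force is near zero, so the tip is about 13 mm inside. I'll continue through the plain bore.

```bash
python3 -m creep '[[[0,0,0,-0.001,0,0,255],[0,0,0,-0.002,0,0,255],[0,0,0,-0.003,0,0,255],[0,0,0,-0.004,0,0,255],[0,0,0,-0.005,0,0,255],[0,0,0,-0.006,0,0,255],[0,0,0,-0.007,0,0,255],[0,0,0,-0.008,0,0,255],[0,0,0,-0.009,0,0,255],[0,0,0,-0.010,0,0,255],[0,0,0,-0.011,0,0,255],[0,0,0,-0.012,0,0,255],[0,0,0,-0.013,0,0,255],[0,0,0,-0.014,0,0,255],[0,0,0,-0.015,0,0,255],[0,0,0,-0.016,0,0,255]]]'
python3 -c "from h import *;plan([.5291,.03,.0167],-1.5);print(state()['force'],state()['moment'])"
```

```text
time_s: 14.22
tool_pos: [0.5295, 0.0507, 0.0167]
orientation: [-2.251, -2.191, -0.0]
force: [0.1, 0.5, -0.8]
grip_width: 0.02
grip_force: 58.8
t 14.22 turn [-0.   -0.01 -0.03] shift [-0.0207  0.0002  0.    ] from [0.5295 0.0507 0.0167]
[ 0.09082539  0.5231771  -0.79423734] [-0.00059431  0.0191674  -0.02174384]
```

```bash
python3 -m creep '[[[0,0,0,-0.001,0,0,255],[0,0,0,-0.002,0,0,255],[0,0,0,-0.003,0,0,255],[0,0,0,-0.004,0,0,255],[0,0,0,-0.005,0,0,255],[0,0,0,-0.006,0,0,255],[0,0,0,-0.007,0,0,255],[0,0,0,-0.008,0,0,255],[0,0,0,-0.009,0,0,255],[0,0,0,-0.010,0,0,255],[0,0,0,-0.011,0,0,255]]]'
python3 -c "from h import *;plan([.5291,.03,.0167],-1.5);print(state()['force'],state()['moment'])"
```

```text
time_s: 15.6
tool_pos: [0.5292, 0.0397, 0.0167]
orientation: [-2.251, -2.191, 0.0]
force: [-0.2, 4.4, -0.5]
grip_width: 0.0205
grip_force: 58.8
t 15.6 turn [-0.01 -0.01 -0.04] shift [-0.0097  0.0002 -0.    ] from [0.5292 0.0397 0.0167]
[-0.22660971  4.42784587 -0.54771009] [ 0.64907832 -0.01217161 -0.02997135]
```

```bash
python3 -m creep '[[[0,0,0,-0.0005,0,0,255],[0,0,0,-0.001,0,0,255],[0,0,0,-0.0015,0,0,255],[0,0,0,-0.002,0,0,255],[0,0,0,-0.0025,0,0,255],[0,0,0,-0.003,0,0,255],[0,0,0,-0.0033,0,0,255],[0,0,0,-0.0036,0,0,255]]]'
python3 -c "from h import *;print(state()['tool_pos'],state()['force'],state()['moment'])"
```

```text
time_s: 16.6
tool_pos: [0.5291, 0.0361, 0.0167]
orientation: [-2.251, -2.191, -0.0]
force: [-0.1, 2.8, -1.9]
grip_width: 0.0203
grip_force: 58.8
[0.52909572 0.03614029 0.01671476] [-0.14287338  2.80648492 -1.8580512 ] [ 0.64412173  0.07802199 -0.10235739]
```

```bash
python3 -m creep '[[[0,0,0,-0.0003,0,0,255],[0,0,0,-0.0006,0,0,255],[0,0,0,-0.0009,0,0,255],[0,0,0,-0.0012,0,0,255],[0,0,0,-0.0015,0,0,255],[0,0,0,-0.0018,0,0,255],[0,0,0,-0.0021,0,0,255],[0,0,0,-0.0024,0,0,255]]]'
python3 -c "from h import *;print(state()['tool_pos'],state()['force'],state()['moment'])"
```

```text
time_s: 17.6
tool_pos: [0.529, 0.0337, 0.0167]
orientation: [-2.251, -2.191, -0.0]
force: [-0.3, 3.2, -1.5]
grip_width: 0.0204
grip_force: 58.8
[0.52900337 0.03374855 0.01669369] [-0.27958928  3.2144756  -1.53420247] [ 0.64471413  0.06323884 -0.05721567]
```

```bash
python3 -m creep '[[[0,0,0,-0.0003,0,0,255],[0,0,0,-0.0006,0,0,255],[0,0,0,-0.0009,0,0,255],[0,0,0,-0.0012,0,0,255],[0,0,0,-0.0015,0,0,255],[0,0,0,-0.0018,0,0,255],[0,0,0,-0.0021,0,0,255],[0,0,0,-0.0024,0,0,255],[0,0,0,-0.0027,0,0,255],[0,0,0,-0.003,0,0,255]]]'
python3 -c "from h import *;print(state()['tool_pos'],state()['force'],state()['moment'])"
```

```text
time_s: 18.85
tool_pos: [0.5289, 0.0309, 0.0167]
orientation: [-2.251, -2.191, -0.0]
force: [-0.1, 5.0, -1.5]
grip_width: 0.0203
grip_force: 58.8
[0.52894282 0.03087855 0.01671597] [-0.13503619  4.98311712 -1.47689308] [ 0.93638722  0.06940191 -0.06840335]
```

```bash
python3 -m creep '[[[0,0,0,-0.0003,0,0,255],[0,0,0,-0.0006,0,0,255],[0,0,0,-0.0009,0,0,255],[0,0,0,-0.0012,0,0,255],[0,0,0,-0.0015,0,0,255],[0,0,0,-0.0018,0,0,255]]]'
python3 -c "from h import *;print(state()['tool_pos'],state()['force'],state()['moment'])"
```

```text
time_s: 19.6
tool_pos: [0.529, 0.0296, 0.0168]
orientation: [-2.25, -2.192, -0.001]
force: [-0.7, 7.7, -1.2]
grip_width: 0.0204
grip_force: 58.8
[0.52895663 0.02956508 0.01675478] [-0.69110871  7.69629187 -1.21120994] [ 1.60376652  0.11107527 -0.1306264 ]
```

```bash
python3 -m creep '[[[0,0,0,-0.0002,0,0,255],[0,0,0,-0.0004,0,0,255],[0,0,0,-0.0006,0,0,255],[0,0,0,-0.0008,0,0,255],[0,0,0,-0.001,0,0,255],[0,0,0,-0.0012,0,0,255]]]'
python3 -c "from h import *;print(state()['tool_pos'],state()['force'],state()['moment'])"
```

```text
time_s: 20.35
tool_pos: [0.5289, 0.0285, 0.0167]
orientation: [-2.25, -2.192, -0.001]
force: [-0.3, 8.5, -0.5]
grip_width: 0.0204
grip_force: 58.8
[0.52891    0.02851656 0.01673822] [-0.28734015  8.51999655 -0.49947254] [ 1.75075779  0.14119937 -0.1135502 ]
```

```bash
python3 -m creep '[[[0,0,0,-0.00025,0,0,255],[0,0,0,-0.0005,0,0,255],[0,0,0,-0.00075,0,0,255],[0,0,0,-0.001,0,0,255],[0,0,0,-0.00125,0,0,255],[0,0,0,-0.0015,0,0,255],[0,0,0,-0.00175,0,0,255],[0,0,0,-0.002,0,0,255]]]'
python3 -c "from h import *;print(state()['tool_pos'],state()['force'],state()['moment'])"
```

```text
time_s: 21.35
tool_pos: [0.5289, 0.0262, 0.0167]
orientation: [-2.25, -2.192, -0.001]
force: [-0.5, 6.0, -0.5]
grip_width: 0.0201
grip_force: 58.7
[0.52888485 0.02616482 0.01674061] [-0.51139824  6.03056538 -0.46361062] [ 1.21080417  0.04273477 -0.08826096]
```

```bash
python3 -m creep '[[[0,0,0,-0.0003,0,0,255],[0,0,0,-0.0006,0,0,255],[0,0,0,-0.0009,0,0,255],[0,0,0,-0.0012,0,0,255],[0,0,0,-0.0015,0,0,255],[0,0,0,-0.0018,0,0,255],[0,0,0,-0.0022,0,0,255],[0,0,0,-0.0026,0,0,255]]]'
python3 -c "from h import *;print(state()['tool_pos'],state()['force'],state()['moment'])"
```

```text
time_s: 22.35
tool_pos: [0.5287, 0.0231, 0.0167]
orientation: [-2.251, -2.191, -0.0]
force: [0.0, 2.5, -0.4]
grip_width: 0.0205
grip_force: 58.7
[0.52874121 0.02309678 0.01672557] [ 0.0453229   2.54047997 -0.37991068] [0.67882677 0.00664798 0.02292127]
```

```bash
python3 -m creep '[[[0,0,0,-0.0005,0,0,255],[0,0,0,-0.001,0,0,255],[0,0,0,-0.0015,0,0,255],[0,0,0,-0.002,0,0,255],[0,0,0,-0.0025,0,0,255],[0,0,0,-0.003,0,0,255],[0,0,0,-0.0035,0,0,255],[0,0,0,-0.004,0,0,255],[0,0,0,-0.0045,0,0,255],[0,0,0,-0.005,0,0,255],[0,0,0,-0.0055,0,0,255],[0,0,0,-0.006,0,0,255],[0,0,0,-0.0065,0,0,255],[0,0,0,-0.007,0,0,255]]]'
python3 -c "from h import *;print(state()['tool_pos'],state()['force'],state()['moment'])"
```

```text
time_s: 24.1
tool_pos: [0.5286, 0.0161, 0.0167]
orientation: [-2.251, -2.191, -0.0]
force: [-0.2, 3.5, -0.4]
grip_width: 0.0201
grip_force: 58.7
[0.52856492 0.01611995 0.01672626] [-0.24241657  3.47188379 -0.40314754] [ 0.64298205  0.01809252 -0.05002518]
```

```bash
python3 -m creep '[[[0,0,0,-0.0008,0,0,255],[0,0,0,-0.0016,0,0,255],[0,0,0,-0.0024,0,0,255],[0,0,0,-0.0032,0,0,255],[0,0,0,-0.004,0,0,255],[0,0,0,-0.0048,0,0,255],[0,0,0,-0.0056,0,0,255],[0,0,0,-0.0064,0,0,255],[0,0,0,-0.0072,0,0,255],[0,0,0,-0.008,0,0,255],[0,0,0,-0.0088,0,0,255],[0,0,0,-0.0096,0,0,255],[0,0,0,-0.0104,0,0,255],[0,0,0,-0.0112,0,0,255],[0,0,0,-0.012,0,0,255],[0,0,0,-0.0128,0,0,255],[0,0,0,-0.0136,0,0,255],[0,0,0,-0.0144,0,0,255],[0,0,0,-0.0152,0,0,255],[0,0,0,-0.016,0,0,255]]]'
python3 -c "from h import *;print(state()['tool_pos'],state()['force'],state()['moment'])"
```

```text
time_s: 26.6
tool_pos: [0.5281, 0.0001, 0.0167]
orientation: [-2.251, -2.191, -0.0]
force: [0.0, 2.9, -0.2]
grip_width: 0.02
grip_force: 58.7
[5.28118388e-01 1.29874363e-04 1.67143476e-02] [ 0.04910914  2.94211835 -0.24804218] [ 0.6854053   0.08847003 -0.085389  ]
```

```bash
python3 -m creep '[[[0,0,0,-0.0009,0,0,255],[0,0,0,-0.0018,0,0,255],[0,0,0,-0.0027,0,0,255],[0,0,0,-0.0036,0,0,255],[0,0,0,-0.0045,0,0,255],[0,0,0,-0.0054,0,0,255],[0,0,0,-0.0063,0,0,255],[0,0,0,-0.0072,0,0,255],[0,0,0,-0.0081,0,0,255],[0,0,0,-0.009,0,0,255],[0,0,0,-0.0099,0,0,255],[0,0,0,-0.0108,0,0,255],[0,0,0,-0.0117,0,0,255],[0,0,0,-0.0126,0,0,255],[0,0,0,-0.0135,0,0,255],[0,0,0,-0.0144,0,0,255],[0,0,0,-0.0153,0,0,255],[0,0,0,-0.0162,0,0,255],[0,0,0,-0.0171,0,0,255],[0,0,0,-0.018,0,0,255]]]'
python3 -c "from h import *;print(state()['tool_pos'],state()['force'],state()['moment'])"
```

```text
time_s: 29.1
tool_pos: [0.5276, -0.0179, 0.0167]
orientation: [-2.251, -2.191, -0.0]
force: [0.3, 1.0, -0.4]
grip_width: 0.02
grip_force: 58.7
[ 0.52763814 -0.01788914  0.01670678] [ 0.26007346  1.01360674 -0.41337962] [0.08044584 0.04102978 0.00664363]
```

```bash
python3 -m creep '[[[0,0,0,-0.001,0,0,255],[0,0,0,-0.002,0,0,255],[0,0,0,-0.003,0,0,255],[0,0,0,-0.004,0,0,255],[0,0,0,-0.005,0,0,255],[0,0,0,-0.006,0,0,255],[0,0,0,-0.007,0,0,255],[0,0,0,-0.008,0,0,255],[0,0,0,-0.008,0,0,255]]]'
python3 - <<'E'
from h import *
print(state()['tool_pos'],state()['force'],state()['moment'])
f,_=cam('top');save(f,'t4.png',(330,140,450,270),5)
E
```

```text
time_s: 30.22
tool_pos: [0.5274, -0.0259, 0.0167]
orientation: [-2.251, -2.191, -0.0]
force: [-0.2, 0.3, -1.2]
grip_width: 0.0203
grip_force: 58.7
[ 0.52742495 -0.02593262  0.01670821] [-0.20626929  0.3164487  -1.20382967] [-0.02788481 -0.00061632  0.05342522]
```

View pics/t4.png

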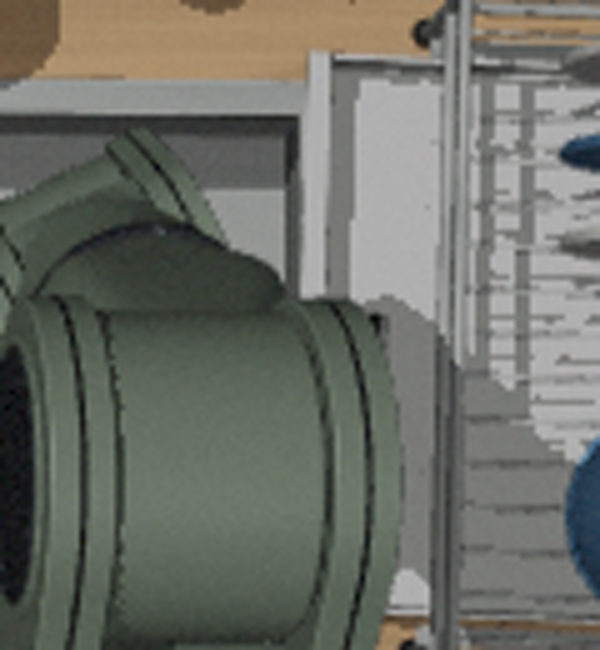

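The arm hides the spout in this crop, but a dark stopper edge shows in the tray at (378,322), and the push force has fallen to zero. I'll draw the pin out.

```bash
python3 -m creep '[[[0,0,0,0.003,0,0,255],[0,0,0,0.008,0,0,255],[0,0,0,0.015,0,0,255],[0,0,0,0.022,0,0,255],[0,0,0,0.029,0,0,255],[0,0,0,0.036,0,0,255],[0,0,0,0.043,0,0,255],[0,0,0,0.05,0,0,255],[0,0,0,0.057,0,0,255],[0,0,0,0.064,0,0,255],[0,0,0,0.071,0,0,255],[0,0,0,0.078,0,0,255],[0,0,0,0.085,0,0,255],[0,0,0,0.092,0,0,255],[0,0,0,0.099,0,0,255],[0,0,0,0.107,0,0,255],[0,0,0,0.116,0,0,255],[0,0,0,0.126,0,0,255],[0,0,0,0.135,0,0,255]]]'
python3 - <<'E'
from h import *
print(state()['force'])
plan([.520,.2933,.25],100.64)
f,_=cam('top');save(f,'t5.png',(330,140,450,270),5)
E
```

```text
time_s: 32.65
tool_pos: [0.531, 0.1099, 0.0167]
orientation: [-2.251, -2.192, -0.0]
force: [0.5, 0.3, -0.7]
grip_width: 0.0201
grip_force: 58.7
[ 0.45904952  0.25566127 -0.6819627 ]
t 32.65 turn [ 1.0000e-02 -1.0000e-02 -1.0216e+02] shift [ 0.1831 -0.0159 -0.2332] from [0.531  0.1099 0.0167]
```

View pics/t5.png

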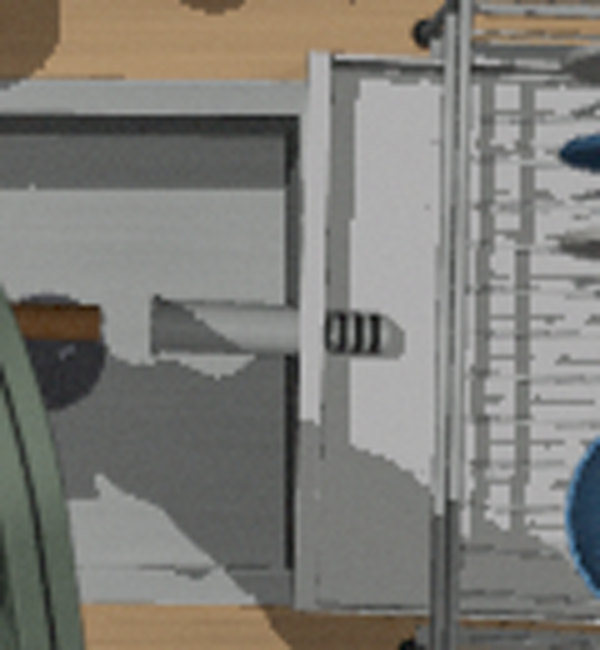

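The stopper lies in the tray just inside the front wall at (328–385,333), clear of the bore. The tray wall hasn't moved, and the pin tip at (100,322) is out. Now I'll return the pin to its rest.

```bash
python3 -m creep '[[[0,0,0,0,0,-0.04,255],[0,0,0,0,0,-0.09,255],[0,0,0,0,0,-0.14,255],[0,0,0,0,0,-0.19,255],[0,0,-8,0.015,-0.001,-0.225,255],[0,0,-16,0.03,-0.003,-0.233,255],[0,0,-24,0.045,-0.004,-0.233,255],[0,0,-32,0.06,-0.005,-0.233,255],[0,0,-40,0.075,-0.007,-0.233,255],[0,0,-48,0.09,-0.008,-0.233,255],[0,0,-56,0.105,-0.009,-0.233,255],[0,0,-64,0.12,-0.011,-0.233,255],[0,0,-72,0.135,-0.012,-0.233,255],[0,0,-80,0.15,-0.013,-0.233,255],[0,0,-88,0.165,-0.015,-0.233,255],[0,0,-96,0.175,-0.016,-0.2,255],[0,0,-102.2,0.183,-0.016,-0.16,255],[0,0,-102.2,0.183,-0.016,-0.12,255],[0,0,-102.2,0.183,-0.016,-0.1,255],[0,0,-102.2,0.183,-0.016,-0.1,255]]]'
python3 - <<'E'
from h import *
plan([.520,.2933,.0437],100.64)
f,P=cam('top')
q=P[200:216,394:420];m=(q[...,2]>.03)&(q[...,2]<.055)&(q[...,1]<-.172);w=q[m]
print('stopper y',w[:,1].min(),w[:,1].max(),'x',w[:,0].min(),w[:,0].max(),'z',w[:,2].max(),len(w))
E
```

```text
time_s: 35.2
tool_pos: [0.5195, 0.2921, 0.1158]
orientation: [0.292, -3.126, 0.001]
force: [0.8, -0.4, -0.2]
grip_width: 0.02
grip_force: 58.8
t 35.2 turn [-0.04 -0.11  0.03] shift [-0.0009  0.0011  0.0721] from [0.5195 0.2921 0.1158]
stopper y -0.23207330328723097 -0.1768686905416118 x 0.5061501019821314 0.5359801198580839 z 0.05371443903749418 107
```

```bash
python3 -m creep '[[[0,0,0,-0.001,0.001,0.02,255],[0,0,0,-0.001,0.001,0.04,255],[0,0,0,-0.001,0.001,0.052,255],[0,0,0,-0.001,0.001,0.06,255],[0,0,0,-0.001,0.001,0.066,255],[0,0,0,-0.001,0.001,0.069,255],[0,0,0,-0.001,0.001,0.0715,255],[0,0,0,-0.001,0.001,0.0715,255]]]'
python3 -c "from h import *;plan([.520,.2933,.0437],100.64);print(state()['force'])"
```

```text
time_s: 36.25
tool_pos: [0.5208, 0.2937, 0.0453]
orientation: [-0.292, 3.128, 0.0]
force: [-0.1, 0.2, -0.1]
grip_width: 0.0205
grip_force: 58.8
t 36.25 turn [0.01 0.   0.02] shift [ 0.0008 -0.0002  0.0016] from [0.5208 0.2937 0.0453]
[-0.14862304  0.22254823 -0.13877908]
```

```bash
python3 -m creep '[[[0,0,0,0.0008,0,0.0008,255],[0,0,0,0.0008,0,0.0014,255],[0,0,0,0.0008,0,0.0018,255],[0,0,0,0.0008,0,0.0018,255]]]'
python3 -c "from h import *;plan([.520,.2933,.0437],100.64);print(state()['force'])"
```

```text
time_s: 36.75
tool_pos: [0.52, 0.2934, 0.0437]
orientation: [-0.292, 3.128, -0.0]
force: [-1.7, -2.2, 5.1]
grip_width: 0.0203
grip_force: 59.6
t 36.75 turn [-0.01  0.01  0.02] shift [ 0.0001 -0.0001  0.    ] from [0.52   0.2934 0.0437]
[-1.70038699 -2.23054459  5.14530765]
```

Seated, with 5 N of support from the rest. I'll open, let it settle and rise.

```bash
python3 -m creep '[[[0,0,0,0,0,0,180],[0,0,0,0,0,0,150],[0,0,0,0,0,0,100],[0,0,0,0,0,0,0],[0,0,0,0,0,0,0],[0,0,0,0,0,0,0],[0,0,0,0,0,0,0],[0,0,0,0,0,-0.02,0],[0,0,0,0,0,-0.06,0],[0,0,0,0,0,-0.11,0],[0,0,0,0,0,-0.16,0],[0,0,0,0,0,-0.19,0],[0,0,0,0,0,-0.19,0],[0,0,0,0,0,-0.19,0]]]'
python3 - <<'E'
from h import *
np.set_printoptions(precision=4,suppress=True)
f,P=cam('wrist')
m=(P[...,2]>.0655)&(P[...,2]<.078)&(abs(P[...,0]-.52)<.17)&(abs(P[...,1]-.29)<.06)
q=P[m];c=q.mean(0);d=np.linalg.svd(q-c,full_matrices=0)[2][0];t=(q-c)@d
print(len(q),c+d*(t.min()+t.max())/2,d,np.ptp(t),np.percentile(q[:,2],[1,50,99]))
save(f,'w2.png')
E
```

```text
time_s: 38.5
tool_pos: [0.5198, 0.2933, 0.2336]
orientation: [0.292, -3.128, 0.0]
force: [-1.0, 0.4, -0.5]
grip_width: 0.0854
grip_force: 0.0
6752 [0.5207 0.2934 0.0716] [0.9828 0.1846 0.0002] 0.2986693594813174 [0.066  0.0721 0.0747]
```

View pics/w2.png

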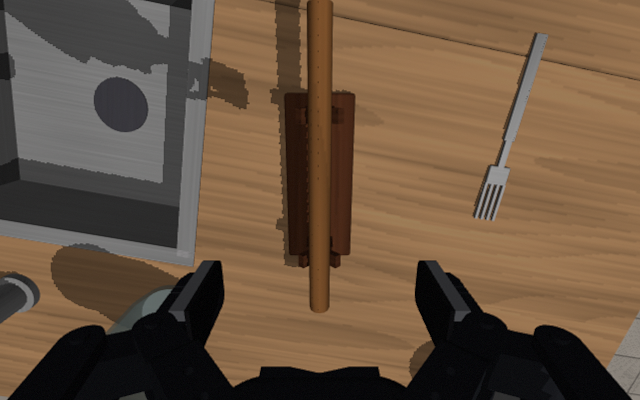

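The pin is level in its notches near column 320, in the same place as at the start. The fork hasn't moved, and the robot is touching nothing.

```bash
python3 -c "from rig import finish_job;print(finish_job())"
```

```text
the job is handed in; nothing more can be done
None
```

The stopper is through the spout and lying in the tray, the pin is back in its rest's notches, and the job was handed in at about 39 s; the highest push I read was about 9 N, and I saw no movement of the tray or fork, though I did not re-measure the pitcher, bowl or lunch box.

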